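Unbolt and open the passive leaf of a sample cabinet

ROBOT

A 7-joint arm with a two-finger parallel gripper is mounted at the origin on the work surface. World frame = base frame: x ahead of the robot, y to its left, z up, the work surface at z = 0. Lengths are in m, angles in degrees, forces in N, time in s.
With the tool pointing down it reaches from about 0.425 to 1.025 m from the base axis. Payload 3.6 kg.
Tool frame: the origin (TCP) lies between the finger pads; the fingertips stand arm.finger_overhang ahead of it and the grasp point (between the pads) lies 6 mm ahead of it (arm.finger_overhang is the distance from the TCP to the fingertips, in m); z points along the fingers, y is the direction in which the jaws open and shut (so a half turn about z gives the same grasp; the last joint's range is limited). The gripper opens to 85 mm and grips with 20 to 120 N. Pads are 22 mm wide; open, the fingers measure 114 mm over their backs; the gripper's body (76 mm by 85 mm) begins 54 mm behind the grasp point. The pads swing forward as they close: fully open they stand 13 mm farther back than shut.
Start: joints at [-68.726, 33.873, 2.773, 92.16, -1.908, 54.013, -1.931], TCP at [0.325, 0.648, 0.256] pointing down, gripper open.
Joint ranges: [-153.93, 153.93], [-27.13, 128.08], [-72.61, 78.16], [10.71, 143.7], [-87.88, 267.88], [4.46, 118.87], [-176.78, 176.78]. Speed limits (degrees/s): [147.25, 147.25, 180, 180, 180, 180, 180].

INTERFACE

Orientations are given as [roll, pitch, yaw] about the fixed x, y, z axes, in that order (R = Rz(yaw) Ry(pitch) Rx(roll)).
In Python, from cell import arm, grab_frame, camera_params gives the robot as it stands.
- The arm moves only by the tool carry_out, never from a script. Its arguments are lists of equal length, an entry for each row: "gripper": the opening in per cent of the stroke, from 0 (shut) to 100 (fully open); "delta_pos": the shift along the world's x, y, z in mm, a list of three; "yaw": the turn about the world's z in degrees. In form: {"gripper": [gripper, ...], "delta_pos": [[x, y, z], ...], "yaw": [yaw, ...]}. A call has exactly 10 rows; each row is the pose to reach, as a shift and turn from the pose measured when the call began; what a row does not reach only later rows make up. A row lasts 1/8 s, in which the tool goes at most 62.5 mm and 10.7 degrees, less where a joint would pass 70% of its speed; a pose out of reach is approached as far as the arm can. A call with a gripper value outside its range is refused whole. The fingers move at their own pace and stop on an object; "grip_force" is the grip in N (left out, the last holds). Time passes only in rows, so rows that repeat a pose let the fingers close, or fill a call up. It gives the time, the measured TCP pose, the force and the opening at its end, in the units of the state.
- arm.read_state(): the state, without advancing time (a new reading comes with each control period).
- grab_frame(name): name is "side" or "top"; returns the picture (420x560x3 uint8, blue, green, red); there is no depth.
- camera_params(name): a dict with "camera_matrix" (3x3 intrinsics, pixels), "k1" (the pictures are not rectified: a ray, as slopes to the right and down, at radius r is drawn at 1 + k1 r^2 times it, then the intrinsics apply), "R" (3x3) and "t" (3): a world point X has camera coordinates R X + t. Camera axes: x right, y down, z forward; pixel columns grow to the right and rows downward; lengths in m; the calibration is good to about 2 mm. A picture is of the moment at which its call begins. camera_params takes no time and is no camera call.
- arm.hand_in(): hands the job in, once; it reports no verdict.
The state is a dict: "time_s": time; "joints": joint angles; "qvel": joint speeds; "effort": joint torques, N m; "ee_pos": TCP position; "ee_rot": TCP orientation; "force": force on the tool from outside, world axes, zero at the start; "torque": the same for the moment, N m; "opening": finger opening in m.
Only numpy, scipy, OpenCV 4.12 (cv2) and the standard library are available. Lean on these libraries where they do the work, as an engineer would, in place of code of your own. Each camera call takes 0.05 s, during which the arm holds its last target.

TASK

The cream sample cabinet on the bench has two doors: one already stands open, the other (the passive leaf) is still held shut by the drop bolt at its free edge. Draw that bolt up out of the sill until it is fully withdrawn, then swing the passive leaf open by at least 65 degrees and leave it standing open with the bolt still up.

Things in the scene. Friction and masses are not known exactly. Their poses are not given: they have to be found in the camera images.
- bolt_knob (a point): Centre of the bolt's black knob, an upright cylinder 26 mm wide, 36 mm tall; bolt down: 229 mm above the bench, the leaf's top edge 16 mm under the knob. Below it a 10 mm steel rod runs down the leaf's outer face into the sill. The frame turns with the leaf: z up, +y along the leaf to the vertical hinge line 158 mm away, -x out of its outer face. Held, the round knob can turn between the fingers.
- bolt (a joint): Lift of the bolt in m, straight up: 0 fully down (20 mm deep in the sill hole), clear of the sill above 0.020, stop at 0.040 (fully withdrawn). Takes about 4.5 N to lift and stays by friction at whatever height it is left.
- passive_leaf (a joint): Opening of the passive leaf in rad: 0 shut, stop at 1.9. Opening swings its free edge out to the knob frame's -x side, clockwise from above. Steel panel 179 mm wide, 155 mm high (40 to 195 mm above the bench), 18 mm thick, 0.4 to 0.9 kg. Held by the bolt until that is clear of the sill; then moves with about 1 N at the knob and stays where it is left.
- cabinet: Cream steel cabinet, fixed, 220 mm deep, 360 mm wide, 195 mm high. Origin: centre of its underside; -x points out of the door front, z up. The passive leaf is hinged at the +y front corner. The other leaf (-y corner) is already folded open and has a black latch but no bolt. A black cable plug, 40 mm wide and 24 mm tall, sits in the roof at the back: not the bolt.

How it is judged:
By the outcome, as a careful person would: the job done as asked, in the order asked, and still so for the second after the job is handed in, with the robot touching nothing.
It also fails if it takes over 40 s, if anything falls off the work surface, if the arm or the gripper's body presses on something with over 40 N, if the wrist force passes 120 N, or if a joint passes its speed limit or range.

## Working session

There is one attempt and no reset: what is moved stays moved. The work goes in short steps, Python scripts to look and compute and a tool call to move; the robot and the scene stay as the last step left them, time stands still between calls to the robot, and variables do not carry over. Pictures are saved under pics/ and viewed, and the job is handed in when it is done.

Besides the shell and the picture viewer there is one more tool, called as name(argument=value, ...), one argument or row to a line, values as JSON. carry_out: Moves the arm, as the interface text tells. Its arguments: {"type":"object","properties":{"gripper":{"type":"array","items":{"type":"number"}},"delta_pos":{"type":"array","items":{"type":"array","items":{"type":"number"}}},"yaw":{"type":"array","items":{"type":"number"}},"grip_force":{"type":"number"}},"required":["gripper","delta_pos","yaw"]}

```bash
mkdir -p pics; python3 - <<'E'
from cell import arm, grab_frame, camera_params
import cv2
for n in("side","top"):
    cv2.imwrite(f"pics/{n}0.png",grab_frame(n)); print(n,camera_params(n))
print(arm.read_state(), arm.finger_overhang)
E
```

```text
side {'camera_matrix': array([[481.76671229,   0.        , 282.35412956],
       [  0.        , 481.76671229, 205.61337809],
       [  0.        ,   0.        ,   1.        ]]), 'k1': -0.12194999709549406, 'R': array([[ 0.98661199, -0.16307272,  0.00201773],
       [-0.15351679, -0.93283063, -0.32597485],
       [ 0.0550398 ,  0.32130094, -0.94537629]]), 't': array([-0.51333217,  0.28440096,  0.71702727])}
top {'camera_matrix': array([[378.98824213,   0.        , 286.77240758],
       [  0.        , 378.98824213, 213.76414616],
       [  0.        ,   0.        ,   1.        ]]), 'k1': -0.008693115172899843, 'R': array([[ 2.18704669e-02, -9.99760776e-01, -2.72320716e-04],
       [-9.74709982e-01, -2.12618683e-02, -2.22459847e-01],
       [ 2.22400839e-01,  5.13073444e-03, -9.74941815e-01]]), 't': array([0.12384791, 0.56524431, 0.69959685])}
{'time_s': 0.1, 'joints': array([-68.72546509,  33.92276913,   2.76928574,  92.22678972,
        -1.90851077,  54.01471968,  -1.93232274]), 'qvel': array([ 0.00575091,  0.01103191, -0.09973139, -0.20415635, -0.10511558,
       -0.03996214,  0.12837857]), 'effort': array([ 4.69822175e-03, -5.49988353e+01,  1.55322198e+00, -1.98823124e+01,
        9.69597255e-03,  3.78794313e-03,  1.32057096e-05]), 'ee_pos': array([0.32467776, 0.64746726, 0.25524186]), 'ee_rot': array([-1.79882091e+02,  7.14256446e-03,  1.53369811e+02]), 'force': array([ 0.40775324, -0.67484397,  0.06988588]), 'torque': array([-0.00266453, -0.00041068,  0.04060428]), 'opening': 0.08539675835679929} 0.025
```

View pics/side0.png

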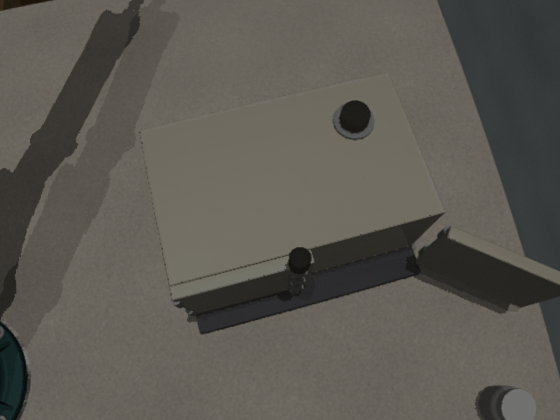

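View pics/top0.png

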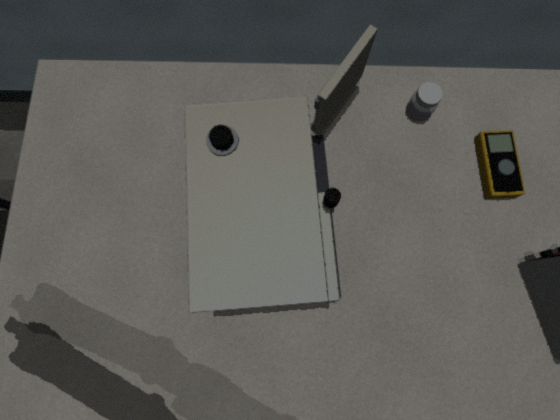

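The side view shows the knob at about (300,260), with its rod below it, and the plug at (355,117). The top view shows the knob at (332,198) and the plug at (221,138). The passive leaf runs from the knob to about (335,300) in the top view.

```bash
cat > h.py <<'E'
import numpy as np, cv2
from cell import arm, grab_frame, camera_params
def ray(n,u,v):
    p=camera_params(n);K=p["camera_matrix"]
    s=cv2.undistortPoints(np.array([[[u,v]]],float),K,np.array([p["k1"],0,0,0.]))[0,0] 
    R=p["R"];return -R.T@p["t"],R.T@np.array([s[0],s[1],1])
def plane(n,u,v,z):
    c,d=ray(n,u,v);return c+d*(z-c[2])/d[2]
def tri(a,b):
    (c1,d1),(c2,d2)=ray("side",*a),ray("top",*b)
    A=np.stack([d1,-d2],1);s=np.linalg.lstsq(A,c2-c1,rcond=None)[0]
    p,q=c1+s[0]*d1,c2+s[1]*d2;return (p+q)/2,np.linalg.norm(p-q)
def proj(n,X):
    p=camera_params(n)
    return cv2.projectPoints(np.array([X],float),cv2.Rodrigues(p["R"])[0],p["t"],p["camera_matrix"],np.array([p["k1"],0,0,0.]))[0][0,0]
def blob(im,u,v,r,th=38):
    u0,v0=max(0,u-r),max(0,v-r)
    g=im[v0:v+r,u0:u+r].max(2); m=(g<th).astype(np.uint8)
    n,l,st,ce=cv2.connectedComponentsWithStats(m)
    return [(st[i].tolist()[:4],int(st[i][4]),(ce[i]+[u0,v0]).round(1).tolist()) for i in range(1,n) if st[i][4]>30]
E
python3 - <<'E'
from h import *
s=cv2.imread("pics/side0.png");t=cv2.imread("pics/top0.png")
a=cv2.resize(s[220:340,160:330],None,fx=4,fy=4,interpolation=cv2.INTER_CUBIC)
b=cv2.resize(t[170:310,270:370],None,fx=4,fy=4,interpolation=cv2.INTER_CUBIC)
cv2.imwrite("pics/s0c.png",cv2.convertScaleAbs(a,alpha=1.6));cv2.imwrite("pics/t0c.png",cv2.convertScaleAbs(b,alpha=1.6))
for n,im,u,v in(("side",s,300,260),("top",t,332,198)):
    for th in(25,35):print(n,th,blob(im,u,v,22,th))
    print(ray(n,u,v)[0])
print(tri((300,260),(332,198)))
E
```

```text
side 25 [([11, 22, 21, 14], 135, [298.1, 268.0])]
side 35 [([11, 10, 22, 27], 480, [299.2, 260.9])]
[ 0.51065496 -0.04879409  0.77160391]
top 25 [([14, 13, 16, 19], 244, [331.3, 197.7])]
top 35 [([13, 13, 18, 24], 271, [331.2, 198.2])]
[0.39264974 0.13224699 0.80784411]
(array([0.55048458, 0.06539007, 0.23569393]), np.float64(0.0011251354747040109))
```

```bash
true
```

```text
(no output)
```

View pics/s0c.png

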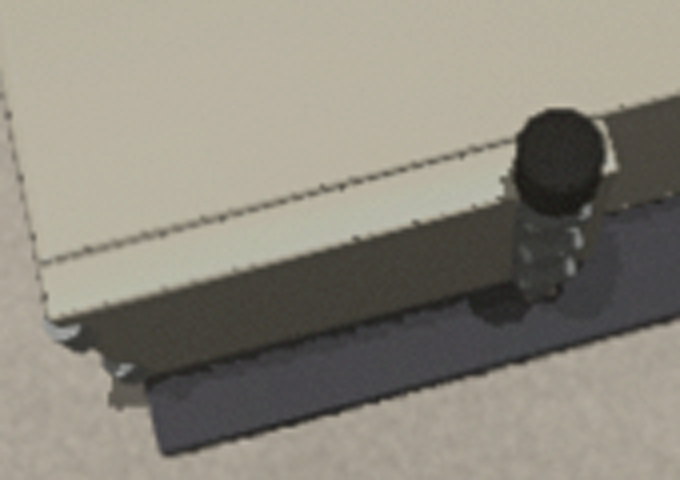

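View pics/t0c.png

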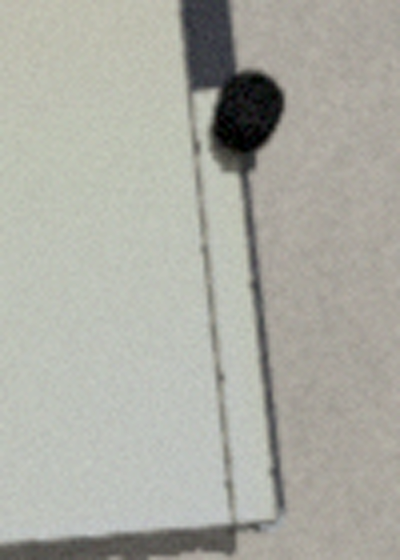

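```bash
python3 - <<'E'
from h import *
k=tri((299.6,260.2),(331.5,198));print(k, plane("side",299.6,260.2,.229),plane("top",331.5,198,.229))
for a,b in (((175,300),(339.5,300.5)),((170,285.5),(328.3,301.5))):
    print(tri(a,b),plane("side",*a,.195),plane("top",*b,.195))
# leaf top outer edge direction, side: another point near the knob
for a in((288,271),(310,248.5),(169.8,285.5),(285,256)):print(a,plane("side",*a,.195))
for b in((331,215),(339.5,300),(319.5,200),(328.3,301)):print(b,plane("top",*b,.195))
# roof corners
for a in((140,131),(388,74),(442,213)):print(a,plane("side",*a,.195))
E
```

```text
(array([0.55048082, 0.06578796, 0.23422584]), np.float64(0.00024934281987117757)) [0.55097562 0.06697138 0.229     ] [0.55180693 0.06512052 0.229     ]
(array([0.39553705, 0.04975906, 0.19117813]), np.float64(0.0036873269588944923)) [0.39785614 0.05007745 0.195     ] [0.39398332 0.04926247 0.195     ]
(array([0.39294598, 0.06764339, 0.19626792]), np.float64(0.002098885769100892)) [0.39357863 0.06846086 0.195     ] [0.39206717 0.06692946 0.195     ]
(288, 271) [0.53730644 0.0633525  0.195     ]
(310, 248.5) [0.56868053 0.08659616 0.195     ]
(169.8, 285.5) [0.3933367  0.06849833 0.195     ]
(285, 256) [0.53678489 0.08230906 0.195     ]
(331, 215) [0.53194805 0.06213533 0.195     ]
(339.5, 300) [0.39475325 0.04925591 0.195     ]
(319.5, 200) [0.55725114 0.08126264 0.195     ]
(328.3, 301) [0.3928361  0.06692787 0.195     ]
(140, 131) [0.37113899 0.28416206 0.195     ]
(388, 74) [0.72482502 0.31817404 0.195     ]
(442, 213) [0.74388296 0.10419771 0.195     ]
```

carry_out(
  gripper=[100,100,100,100,100,100,100,100,100,100],
  delta_pos=[
    [0,0,45],
    [20,-50,50],
    [45,-115,50],
    [70,-180,50],
    [95,-245,50],
    [120,-310,50],
    [145,-375,50],
    [170,-440,50],
    [195,-500,50],
    [212,-545,50],
  ],
  yaw=[0,0,0,0,0,0,0,0,0,0],
  grip_force=50,
)

```text
time_s: 1.35
ee_pos: [0.5257, 0.1294, 0.3051]
ee_rot: [-179.9, 0.0, 153.4]
force: [0.2, 1.3, 0.4]
opening: 0.0859
```

carry_out(
  gripper=[100,100,100,100,100,100,100,100,100,100],
  delta_pos=[
    [12,-30,0],
    [25,-64,0],
    [25,-64,0],
    [25,-64,0],
    [25,-64,-15],
    [25,-64,-30],
    [25,-64,-45],
    [25,-64,-58],
    [25,-64,-68],
    [25,-64,-68],
  ],
  yaw=[0,0,0,0,0,0,0,0,0,0],
)

```text
time_s: 2.6
ee_pos: [0.5502, 0.0652, 0.2361]
ee_rot: [-179.8, -0.1, 153.4]
force: [-0.3, 0.3, 0.3]
opening: 0.0854
```

```bash
python3 - <<'E'
from h import *
for n in("side","top"):
    im=grab_frame(n)
    cv2.imwrite(f"pics/{n}1.png",cv2.convertScaleAbs(im,alpha=1.5))
s=arm.read_state();print(s["ee_pos"],s["force"])
print(proj("side",[.551,.066,.229]),proj("top",[.551,.066,.229]))
E
```

```text
[0.55095531 0.06531402 0.23728745] [ 0.36406263 -0.35209886  0.03115778]
[299.76777281 261.01404287] [330.94603365 198.48089743]
```

View pics/side1.png

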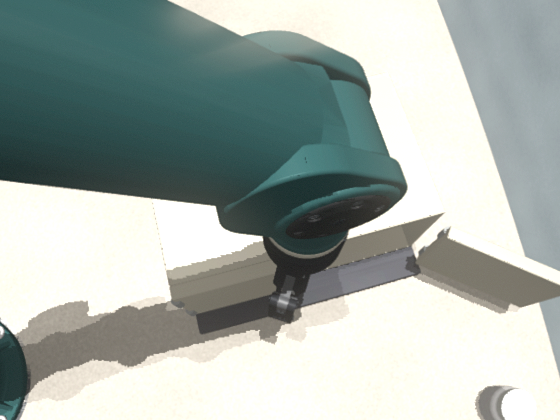

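View pics/top1.png

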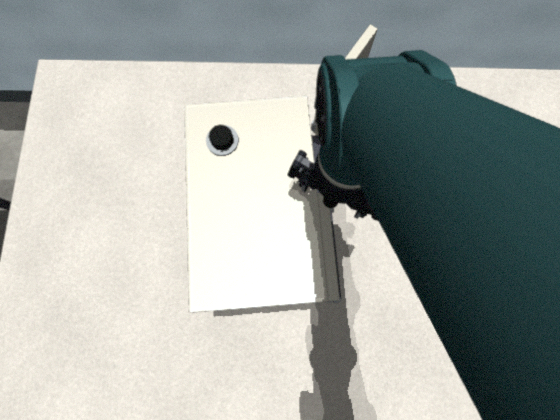

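The arm hides the knob in the side view. In the top view one finger is at (303,170), the other at about (372,208), and a dark blob near (331,203) sits between them. I'll close the gripper.

carry_out(
  gripper=[60,30,10,10,10,10,10,10,10,10],
  delta_pos=[
    [0,0,0],
    [0,0,0],
    [0,0,0],
    [0,0,0],
    [0,0,0],
    [0,0,0],
    [0,0,0],
    [0,0,0],
    [0,0,0],
    [0,0,0],
  ],
  yaw=[0,0,0,0,0,0,0,0,0,0],
  grip_force=50,
)

```text
time_s: 3.95
ee_pos: [0.5514, 0.0655, 0.2374]
ee_rot: [-179.9, 0.1, 153.4]
force: [1.3, 0.1, 1.4]
opening: 0.0247
```

Opening is 25 mm, so the 26 mm knob is held. Next I lift 40 mm, a little past the stop.

carry_out(
  gripper=[10,10,10,10,10,10,10,10,10,10],
  delta_pos=[
    [0,0,5],
    [0,0,10],
    [0,0,16],
    [0,0,22],
    [0,0,28],
    [0,0,33],
    [0,0,37],
    [0,0,39],
    [0,0,40],
    [0,0,40],
  ],
  yaw=[0,0,0,0,0,0,0,0,0,0],
)

```text
time_s: 5.2
ee_pos: [0.5513, 0.0654, 0.2771]
ee_rot: [-179.9, 0.0, 153.4]
force: [3.2, 0.1, -6.0]
opening: 0.0248
```

carry_out(
  gripper=[10,10,10,10,10,10,10,10,10,10],
  delta_pos=[
    [0,0,1],
    [0,0,1],
    [0,0,2],
    [0,0,2],
    [0,0,3],
    [0,0,3],
    [0,0,3],
    [0,0,3],
    [0,0,3],
    [0,0,3],
  ],
  yaw=[0,0,0,0,0,0,0,0,0,0],
)

```text
time_s: 6.45
ee_pos: [0.5511, 0.0654, 0.2773]
ee_rot: [-179.9, 0.0, 153.4]
force: [8.5, 0.5, -21.9]
opening: 0.0247
```

The upward force rose to 22 N with no further travel, so the bolt is at its stop. Now I'll work out the arc.

```bash
python3 - <<'E'
import numpy as np
p=np.radians(5.5)
for t in list(range(0,31,3))+list(range(35,81,5)):
    a=p-np.radians(t);d=158*np.array([np.cos(a)-np.cos(p),np.sin(a)-np.sin(p)]);w=np.array([551.2,65.4])+d;print(t,d.round(1),w.round(1),np.hypot(*w).round())
E
```

```text
0 [0. 0.] [551.2  65.4] 555.0
3 [ 0.6 -8.3] [551.8  57.1] 555.0
6 [  0.7 -16.5] [551.9  48.9] 554.0
9 [  0.4 -24.8] [551.6  40.6] 553.0
12 [ -0.3 -33. ] [550.9  32.4] 552.0
15 [ -1.4 -41.2] [549.8  24.2] 550.0
18 [ -3.  -49.3] [548.2  16.1] 548.0
21 [ -5.  -57.4] [546.2   8. ] 546.0
24 [ -7.4 -65.3] [5.438e+02 1.000e-01] 544.0
27 [-10.3 -73.1] [540.9  -7.7] 541.0
30 [-13.5 -80.7] [537.7 -15.3] 538.0
35 [-19.8 -92.9] [531.4 -27.5] 532.0
40 [ -27.1 -104.6] [524.1 -39.2] 526.0
45 [ -35.4 -115.6] [515.8 -50.2] 518.0
50 [ -44.6 -125.9] [506.6 -60.5] 510.0
55 [ -54.7 -135.3] [496.5 -69.9] 501.0
60 [ -65.5 -143.8] [485.7 -78.4] 492.0
65 [ -77.1 -151.3] [474.1 -85.9] 482.0
70 [ -89.3 -157.8] [461.9 -92.4] 471.0
75 [-101.9 -163.1] [449.3 -97.7] 460.0
80 [-115.  -167.4] [ 436.2 -102. ] 448.0
```

carry_out(
  gripper=[10,10,10,10,10,10,10,10,10,10],
  delta_pos=[
    [0,0,1],
    [0.3,-4,1],
    [0.6,-8.3,1],
    [0.7,-16.5,1],
    [0.4,-24.8,1],
    [-0.3,-33,1],
    [-1.4,-41.2,1],
    [-3,-49.3,1],
    [-5,-57.4,1],
    [-7.4,-65.3,1],
  ],
  yaw=[0,0,0,0,0,0,0,0,0,0],
  grip_force=35,
)

```text
time_s: 7.7
ee_pos: [0.545, 0.0003, 0.2779]
ee_rot: [-180.0, 0.2, 153.3]
force: [7.4, -0.4, -11.9]
opening: 0.0249
```

carry_out(
  gripper=[10,10,10,10,10,10,10,10,10,10],
  delta_pos=[
    [-4,-8,0],
    [-7.3,-15.6,0],
    [-13.6,-27.8,0],
    [-20.9,-39.5,0],
    [-29.2,-50.5,0],
    [-38.4,-60.8,0],
    [-48.5,-70.2,0],
    [-59.3,-78.7,0],
    [-65,-82.5,0],
    [-70.9,-86.2,0],
  ],
  yaw=[0,0,0,0,0,0,0,0,0,0],
)

```text
time_s: 8.95
ee_pos: [0.4746, -0.0859, 0.2786]
ee_rot: [180.0, 0.2, 153.3]
force: [1.1, -1.6, 0.7]
opening: 0.0247
```

carry_out(
  gripper=[10,10,10,10,10,10,10,10,10,10],
  delta_pos=[
    [-4,-2,0],
    [-7.6,-4,0],
    [-12.7,-6.5,0],
    [-16,-8,0],
    [-20.2,-9.8,0],
    [-25.3,-11.8,0],
    [-28,-12.7,0],
    [-30.5,-13.6,0],
    [-30.5,-13.6,0],
    [-30.5,-13.6,0],
  ],
  yaw=[0,0,0,0,0,0,0,0,0,0],
)

```text
time_s: 10.2
ee_pos: [0.4446, -0.0996, 0.2788]
ee_rot: [179.9, 0.3, 153.2]
force: [4.8, -0.6, -0.9]
opening: 0.0249
```

carry_out(
  gripper=[35,45,60,80,100,100,100,100,100,100],
  delta_pos=[
    [0,0,0],
    [0,0,0],
    [0,0,0],
    [0,0,0],
    [0,0,0],
    [0,0,0],
    [0,0,0],
    [0,0,10],
    [0,0,35],
    [0,0,60],
  ],
  yaw=[0,0,0,0,0,0,0,0,0,0],
)

```text
time_s: 11.45
ee_pos: [0.4445, -0.0996, 0.34]
ee_rot: [179.9, 0.3, 153.2]
force: [0.7, 0.4, 0.1]
opening: 0.0858
```

carry_out(
  gripper=[100,100,100,100,100,100,100,100,100,100],
  delta_pos=[
    [20,10,10],
    [50,45,10],
    [75,95,10],
    [95,150,10],
    [105,205,10],
    [105,260,10],
    [100,315,10],
    [85,370,10],
    [65,430,10],
    [45,485,10],
  ],
  yaw=[0,0,0,0,0,0,0,0,0,0],
)

```text
time_s: 12.7
ee_pos: [0.4889, 0.3874, 0.3508]
ee_rot: [179.9, 0.3, 153.2]
force: [1.1, 0.2, 0.6]
opening: 0.0851
```

carry_out(
  gripper=[100,100,100,100,100,100,100,100,100,100],
  delta_pos=[
    [-20,45,0],
    [-45,90,0],
    [-75,140,0],
    [-100,190,0],
    [-130,230,0],
    [-150,250,0],
    [-150,250,0],
    [-150,250,0],
    [-150,250,0],
    [-150,250,0],
  ],
  yaw=[0,0,0,0,0,0,0,0,0,0],
)

```text
time_s: 13.95
ee_pos: [0.3404, 0.6362, 0.3511]
ee_rot: [179.9, 0.4, 153.1]
force: [-0.5, 1.0, 0.4]
opening: 0.0856
```

```bash
python3 - <<'E'
from h import *
for n in("side","top"):
    im=grab_frame(n); cv2.imwrite(f"pics/{n}2raw.png",im)
    cv2.imwrite(f"pics/{n}2.png",cv2.convertScaleAbs(im,alpha=1.5))
print(arm.read_state()["force"],proj("side",[.4445,-.0996,.269]),proj("top",[.4445,-.0996,.269]))
E
```

```text
[ 0.71440709 -0.3169808  -0.35379571] [222.86112262 432.7041391 ] [451.36866229 266.2079657 ]
```

View pics/side2.png

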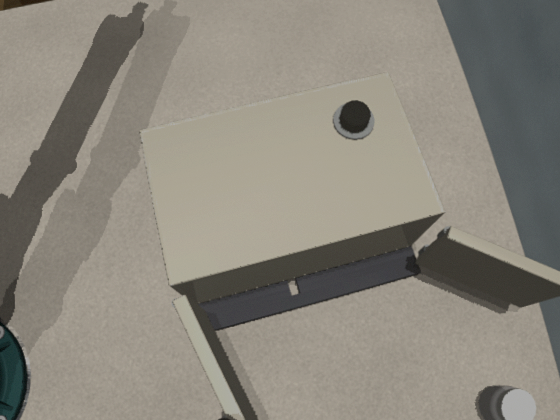

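View pics/top2.png

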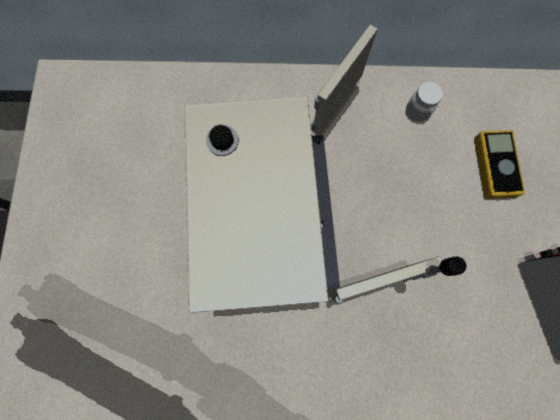

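The leaf stands open. In the top view its top edge runs from about (338,293) to (438,264), with the knob at (453,266), close to the predicted (451,266) for a raised bolt. I'll check the angle and height.

```bash
python3 - <<'E'
from h import *
t=cv2.imread("pics/top2raw.png");print(blob(t,452,266,22,30))
cv2.imwrite("pics/t2c.png",cv2.convertScaleAbs(cv2.resize(t[235:315,325:475],None,fx=5,fy=5,interpolation=cv2.INTER_CUBIC),alpha=1.6))
H=np.array([.3937,.0504])
for z in(.229,.249,.259,.269,.279):
    p=plane("top",452.7,266.2,z);print(z,p.round(4),"radius",np.hypot(*(p[:2]-H)).round(4),"open",5.5-np.degrees(np.arctan2(*(p[:2]-H)[::-1])))
E
```

```text
[([0, 13, 36, 19], 420, [450.6, 266.3])]
0.229 [ 0.4484 -0.1188  0.229 ] radius 0.1779 open 77.58790971794957
0.249 [ 0.4465 -0.1102  0.249 ] radius 0.169 open 77.30477392845727
0.259 [ 0.4455 -0.1058  0.259 ] radius 0.1646 open 77.15179613196494
0.269 [ 0.4446 -0.1015  0.269 ] radius 0.1602 open 76.99037482442999
0.279 [ 0.4436 -0.0972  0.279 ] radius 0.1558 open 76.81979390417365
```

View pics/t2c.png

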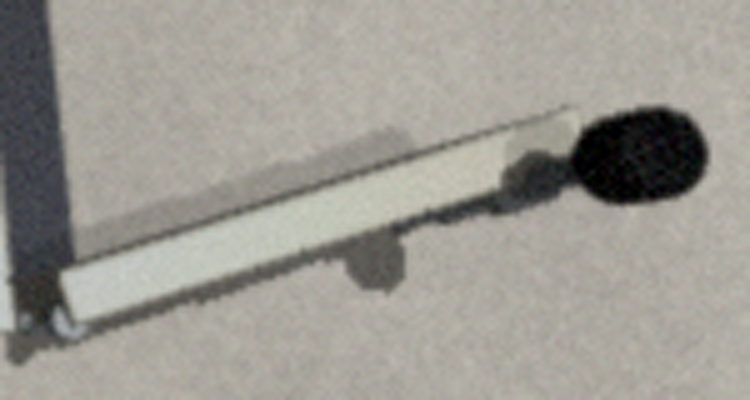

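The knob fits radius 158 mm at z of about 0.27, so the bolt is up. The leaf is open about 77°.

```bash
python3 -c "
from cell import arm
s=arm.read_state();print(s['time_s'],s['force']);print(arm.hand_in())"
```

```text
14.05 [ 0.71440709 -0.3169808  -0.35379571]
the job is handed in; nothing more can be done
None
```

The bolt is fully drawn and the passive leaf stands open about 77°. I handed the job in at 14.05 s with the gripper well clear of everything.

- **Bolt:** I gripped the knob and lifted it about 40 mm. A further 3 mm command moved it only 0.2 mm and raised the force to about 22 N, so it was at its stop. After release, the top view put the knob at about 0.27 m, against 0.269 m expected for fully withdrawn. That view is good to only a few mm.
- **Leaf:** I swung it open by the knob, in an arc about the hinge, then released it. The angle comes from the top view after the arm had moved away.
- **Failed or conflicting checks:** None. Two were limited: the arm hid the knob in the side view just before the grasp, so the 25 mm finger opening confirmed the grip. The knob lay outside the final side picture, so the last height check used the top camera alone. The largest force I read was about 24 N.

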